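# Draw a sagging bolt over its bent keeper and hold the stock-cage gate ajar

### The arm

A 6-joint arm with a two-finger parallel gripper is mounted at the origin on the work surface. World frame = base frame: x ahead of the robot, y to its left, z up, the work surface at z = 0. Lengths are in m, angles in degrees, forces in N, time in s.
With the tool pointing down it reaches from about 0.25 to 0.85 m from the base axis. Payload 12.5 kg.
Tool frame: the origin (TCP) lies at the very end of the fingers, on their centre line; the grasp point (between the pads) lies 19 mm behind it; z points along the fingers, y is the line along which they close (so a half turn about z gives the same grasp; the last joint's range is limited). The gripper opens to 93 mm and grips with 3 to 60 N. Pads are 15 mm wide; open, the fingers measure 128 mm over their backs; the gripper's body (75 mm by 188 mm) begins 65 mm behind the grasp point.
Start: joints at [-79.332, 20.094, 94.641, -0, 65.266, -4.847], TCP at [0.147, -0.53, 0.219] pointing down, gripper open.
Joint ranges: [-157.81, 157.81], [-45, 120.19], [0.68, 151.7], [-89.99, 269.99], [4.06, 180], [-164.3, 164.3]. Speed limits (degrees/s): [127.2, 127.2, 159.86, 180, 180, 180].

### API

Orientations are given as [roll, pitch, yaw] about the fixed x, y, z axes, in that order (R = Rz(yaw) Ry(pitch) Rx(roll)).
In Python, from station import r, cams, status, close_job gives the robot as it stands (r), with the cameras (cams), the readings (status) and the job as plain functions.
- The arm moves only by the tool step_hand, called after "Emit:" as a command line: name --argument value ..., lists and objects as JSON in quotes. Schema: {"type":"object","properties":{"deltas":{"type":"array","items":{"type":"number"},"minItems":7,"maxItems":70},"only":{"type":"string"},"quiet":{"type":"boolean"},"lines":{"type":"string"}},"required":["deltas"],"additionalProperties":false}. deltas is one flat list of numbers that holds 1 to 10 rows one after another, with no inner brackets; each row has 7 numbers: dx, dy, dz in shares of the most that a row can go, 1 being 62.5 mm, then a rotation vector rx, ry, rz in shares of 180 degrees (1.0 is 180 degrees), then the opening from 0.0 (shut) to 1.0 (fully open); each row shifts and turns the commanded pose from where the row before left it, along the tool's axes as they then stand; what a row does not reach is not made up. A row lasts 1/8 s, in which the tool goes at most 0.0625 m and 10.7 degrees, less where a joint would pass 70% of its speed; a pose out of reach is approached as far as the arm can. The fingers move at their own pace and stop on an object; the grip force is fixed at half the most. Time passes only in rows, so rows that do not move let the fingers close. The tool returns the time, the measured TCP pose, the force, the opening and the grip force at its end. only (a regular expression) keeps the lines of the reply that match it, lines (a string "A,B") keeps lines A to B, and quiet returns only ok. No shift or turn number may pass 1 either way. Input that does not fit is refused with a message, and nothing moves.
- status.get_state(): the state, without advancing time (a new reading comes with each control period).
- cams.snapshot(name): name is "side" or "top" or "wrist"; returns a dict with "pixels" (480x640x3 uint8, blue, green, red), "z_map" (480x640 float32, m along the optical axis (not along the pixel's ray), 0 where there is no reading), "fx", "fy", "cx", "cy" (pixels), "k1" (the pictures are not rectified: a ray, as slopes to the right and down, at radius r is drawn at 1 + k1 r^2 times it, then the intrinsics apply), "R" (3x3) and "t" (3): a world point X has camera coordinates R X + t. Camera axes: x right, y down, z forward; pixel columns grow to the right and rows downward; lengths in m; the calibration is good to about 2 mm. A picture is of the moment at which its call begins.
- close_job(): hands the job in; it is judged then, once.
The state is a dict: "time_s": time; "q": joint angles; "joint_vel": joint speeds; "joint_efforts": joint torques, N m; "tool_pos": TCP position; "orientation": TCP orientation; "contact_force": force on the tool from outside, world axes, zero at the start; "ft_torque": the same for the moment, N m; "width": opening from 0.0 (shut) to 1.0 (fully open); "finger_force": force on a finger pad.
Only numpy, scipy, OpenCV 4.12 (cv2) and the standard library are available. Lean on these libraries where they do the work, as an engineer would, in place of code of your own. Each camera call takes 0.05 s, during which the arm holds its last target. There are 200 camera calls.

### The job

Bar offcuts are leaning on the gate of the stock cage, so first pull the catch drawer under it fully out to its stop and leave it out. Then take the barrel bolt by its upright knob, lift the sagging bolt so that its head clears the keeper's bent lip while you draw it back towards the hinge (never force it against the keeper), and with the same knob pull the sprung gate about 20 degrees ajar (never wide open). Finish still gripping the knob and holding the gate still like that, with bolt drawn back; leave the loose things around where they are.

Things in the scene. Friction and masses are not known exactly. Their poses are not given: they have to be found in the camera images.
- cage: Grey bench-top stock cage, fixed, 260 deep, 330 wide, 228 mm tall: a 90 mm plinth with a drawer, above it a barred cage with a gate. Origin on the bench under the middle of the plinth's front; x points from the front into the cage, y to the left seen from the robot, z up. In this frame the shut gate's front face is at x = 60 mm, its top at z = 220 mm.
- drawer_handle (a point): Middle of the drawer's handle: a straight 10 mm round bar along the cage's y, 110 mm long, 60 mm above the bench, its axis 45 mm clear of the drawer's front panel; can be pinched from above, a finger on each side. At joint value 0 it lies at x = -57, y = 0 mm in the cage frame; it moves with the drawer.
- drawer (a joint): Catch drawer in the plinth: how far it is out, in m; grows as it is pulled along the cage's -x. 0 shut, 0.090 at its stop; it starts 0 to 0.02. Stays where it is left; about 2 N of friction.
- gate_hinge (a point): A point on the gate's vertical hinge axis, at the gate's left edge (x = 70, y = 125, z = 160 mm in the cage frame).
- gate (a joint): Gate angle in rad: 0 shut, grows as its right-hand edge swings out towards the robot (clockwise seen from above), to 1.2 at most. The gate is 240 mm wide. A closing spring pulls it shut with 0.3 N m plus 0.6 N m per rad: 3 to 4 N at the knob at 20 degrees.
- bolt_knob: Upright round steel knob of the barrel bolt, 16 mm diameter, 40 mm tall, on a 10 mm stem, in front of the gate and above its top. Origin on its axis, 19 mm below its top, the height to grip. With gate shut and bolt home and sagging it is at x = 40, y = -70, z = 246 mm in the cage frame. It swings with the gate. Guide loops beside it end at z = 216 mm.
- bolt_lift (a joint): How far the bolt is lifted in its worn, tall guide loops, in m: 0 sagging (it falls back there by its own weight of 2 to 4 N), 0.016 at the top of the loops.
- bolt (a joint): How far the bolt is drawn, in m, along the shut gate towards its hinge (cage's +y). Starts 0 to 0.006. Drawn while sagging, its head strikes the keeper's lip at 0.008 and stops; lifted 9 mm or more (11 to 15 is safe) it passes over. Clear of the keeper from 0.030; end of travel 0.045. About 1 N of friction. The gate cannot open until it is clear.
- keeper: The keeper: small open-topped steel trough, 36 x 36 x 40 mm, on the fixed post right of the gate. Origin at the top middle of its bent-up lip, at x = 40, y = -127, z = 184 mm in the cage frame; axes as the cage's. The sagging bolt's round head (28 mm diameter, 12 mm long) lies in it to the right of the lip and hangs 8 mm below the lip's top. Do not force it.
- jar: small closed glass jar, 56 mm diameter, 65 mm tall, standing on the cage's roof; origin under its centre; leave alone
- collar: loose steel shaft collar, 48 mm diameter, 18 mm high, lying on the cage's roof; origin under its centre; leave alone
- screwdriver: screwdriver lying on the bench to the right of the cage; leave alone
- wrench: open-ended wrench lying on the bench to the left of the cage; leave alone
- oil_tin: grey oil tin, 66 mm diameter, 110 mm tall, standing on the bench left of the cage; leave alone
- hammer: hammer lying on the bench far to the right; leave alone
- parts_bin: small grey open bin, 160 x 110 x 60 mm, on the bench far to the left; leave alone

How it is judged (in metres and radians):
On the way, in this order (a step that is already met when the one before it is completed fails the run):
1. the catch drawer is out to its stop while the bolt is still in its keeper (value of joint drawer above 0.083 m and value of joint bolt below 0.02 m), for 0.2 s.
2. the bolt has been lifted over the lip and drawn clear of the keeper (value of joint bolt above 0.03 m), for 0.2 s.
At the end, for the whole second after the job is handed in: The fingers grip the bolt's knob (more than 1 N) and hold the gate still against its spring at 12 to 28 degrees (0.21 to 0.50 rad, under 0.1 rad/s), with the bolt drawn back more than 22 mm and the drawer still more than 78 mm of its 90 mm out (value of joint gate between 0.21 and 0.5 rad and velocity of joint gate between -0.1 and 0.1 rad/s and contact force between the fingers and bolt_knob above 1 N and value of joint bolt above 0.022 m and value of joint drawer above 0.078 m); the arm keeps its last pose, push and grip.
It fails at once if the gate is swung wide open (past 0.75 rad) (value of joint gate above 0.75 rad).
It fails at once if the keeper is forced (over 40 N on it) (contact force between keeper and anything else above 40 N).
It fails at once if a loose thing is shifted by more than 30 mm (distance of any of jar, collar, screwdriver, wrench, oil_tin, hammer, parts_bin from where it was at the start of the episode above 0.03 m).
It also fails if it takes over 51 s, if anything falls off the work surface, if the arm or the gripper's body presses on something with over 40 N, if the wrist force passes 120 N, or if a joint passes its speed limit or range.

## Working session

There is one attempt and no reset: what is moved stays moved. The work goes in short steps, Python scripts to look and compute and a tool call to move; the robot and the scene stay as the last step left them, time stands still between calls to the robot, and variables do not carry over. Pictures are saved under pics/ and viewed, at most 10 in all, crops included, and the job is handed in when it is done.

```bash
ls; mkdir -p pics; python3 - <<'E'
from station import r, cams, status, close_job
import cv2,numpy as np
s=status.get_state();print(s)
for n in("side","top"):
    d=cams.snapshot(n);cv2.imwrite(f"pics/{n}0.png",d["pixels"]);np.savez(f"pics/{n}0.npz",**d)
    print(n,d["fx"],d["fy"],d["cx"],d["cy"],d["k1"],d["R"],d["t"])
E
```

```text
pics
station.py
{'time_s': 0.0, 'q': array([-7.93304571e+01,  2.01263904e+01,  9.46764297e+01, -2.20162045e-04,
        6.52652019e+01, -4.84719387e+00]), 'joint_vel': array([-0.01281666,  0.01439731, -0.04522898,  0.02368414,  0.02352065,
       -0.0323649 ]), 'joint_efforts': array([ 2.72160723e-04, -4.97314382e+01, -2.85253805e+01,  6.99129864e-02,
        2.57248012e-02, -8.66722621e-05]), 'tool_pos': array([ 0.1470966 , -0.52961121,  0.21808526]), 'orientation': array([-1.79932204e+02, -5.54863210e-03,  1.55168257e+01]), 'contact_force': array([-0.49220492,  0.17793959, -0.33776082]), 'ft_torque': array([-0.0460663 ,  0.0189286 ,  0.00270589]), 'finger_force': 0.0, 'width': 0.9958612265382658}
side 475.7789259090616 475.7789259090616 320.73945432396397 241.29671376849197 -0.07146863481597884 [[-0.79467827 -0.60701069  0.0049471 ]
 [-0.47563468  0.61758011 -0.62639162]
 [ 0.37717118 -0.50013282 -0.77949283]] [0.47363704 0.39824606 1.17008423]
top 473.9766566150419 473.9766566150419 308.103857584485 234.06814978017877 -0.02484672440989379 [[-0.00593587 -0.9997521   0.02145951]
 [-0.99870088  0.00484081 -0.05072586]
 [ 0.0506094  -0.02173274 -0.99848204]] [-0.02449878  0.60981148  1.31563347]
```

View pics/side0.png

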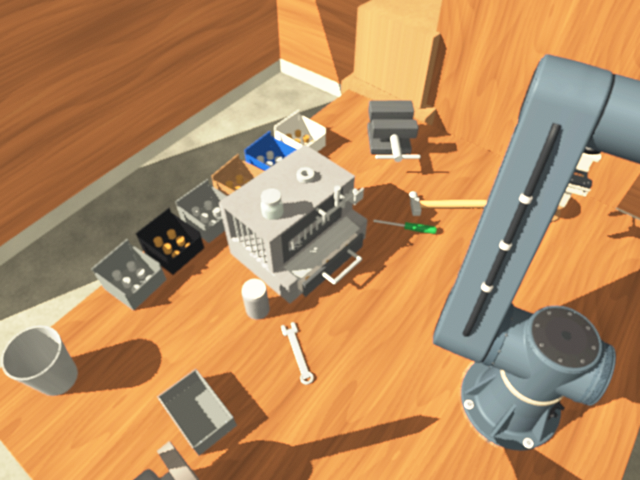

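View pics/top0.png

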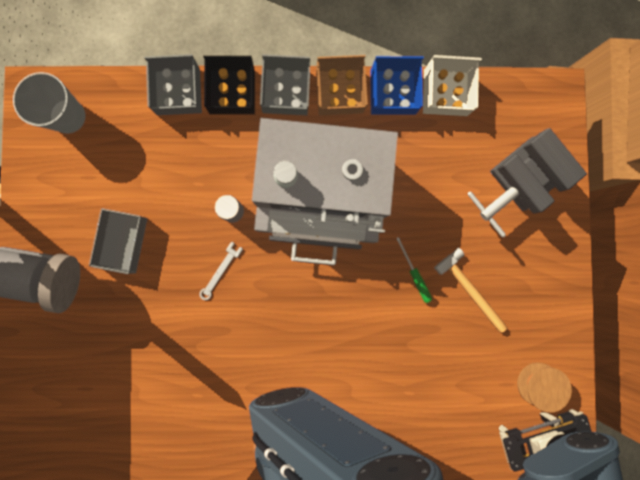

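The side view shows the cage near (295,220) with the handle at about (340,268). In the top view the roof is around (325,165), the handle bar around (313,262) and the knob near (325,215). Next I'll measure with depth and zoomed crops.

```bash
cat > h.py <<'E'
import numpy as np,cv2
def K(d): return np.array([[d["fx"],0,d["cx"]],[0,d["fy"],d["cy"]],[0,0,1]],float),np.array([d["k1"],0,0,0,0],float)
def ray(d,u,v):
    k,c=K(d);p=cv2.undistortPoints(np.array([[[u,v]]],float),k,c)[0,0]
    return -d["R"].T@d["t"], d["R"].T@np.array([p[0],p[1],1])
def at_z(d,u,v,z):
    o,w=ray(d,u,v);return o+w*(z-o[2])/w[2]
def tri(obs):
    A=np.zeros((3,3));b=np.zeros(3)
    for d,u,v in obs:
        o,w=ray(d,u,v);w=w/np.linalg.norm(w);P=np.eye(3)-np.outer(w,w);A+=P;b+=P@o
    X=np.linalg.solve(A,b);return X,[float(np.hypot(*(proj(d,X)-[u,v]))) for d,u,v in obs]
def proj(d,X):
    k,c=K(d);return cv2.projectPoints(np.array([X],float),cv2.Rodrigues(d["R"])[0],d["t"].astype(float),k,c)[0].reshape(2)
def cloud(d):
    k,c=K(d);v,u=np.mgrid[:480,:640];p=cv2.undistortPoints(np.stack([u,v],-1).reshape(-1,1,2).astype(float),k,c).reshape(480,640,2)
    z=d["z_map"];X=np.dstack([p*z[...,None],z]);W=(X-d["t"])@d["R"];W[z==0]=np.nan;return W
E
python3 - <<'E'
from h import *
t=dict(np.load("pics/top0.npz"));s=dict(np.load("pics/side0.npz"))
W=cloud(t);m=np.zeros((480,640),np.uint8);m[(abs(W[...,2]-.228)<.01)]=1
m[:, :230]=0;m[:,420:]=0;m[:90]=0;m[260:]=0
P=W[m>0];print(len(P),np.median(P[:,2]))
n,l,st,_=cv2.connectedComponentsWithStats(m);i=1+np.argmax(st[1:,4]);m=(l==i).astype(np.uint8);print(st[i])
c=cv2.findContours(m,cv2.RETR_EXTERNAL,2)[0][0].reshape(-1,2)
Q=np.array([at_z(t,u,v,.228)[:2] for u,v in c],np.float32)
rc=cv2.minAreaRect(Q);print(rc,cv2.boxPoints(rc))
a=cv2.resize(t["pixels"][140:280,235:410],None,fx=4,fy=4,interpolation=2);cv2.imwrite("pics/tc.png",a)
a=cv2.resize(s["pixels"][140:300,215:385],None,fx=3.7,fy=3.7,interpolation=2);cv2.imwrite("pics/sc.png",a)
E
```

```text
10801 0.22849915885749966
[  252   118   145    98 10691]
((0.7598531246185303, -0.0647425502538681), (0.33043548464775085, 0.20177105069160461), 83.9529037475586) [[ 0.64212394 -0.21841308]
 [ 0.84277225 -0.23966885]
 [ 0.8775823   0.08892798]
 [ 0.676934    0.11018375]]
```

View pics/tc.png

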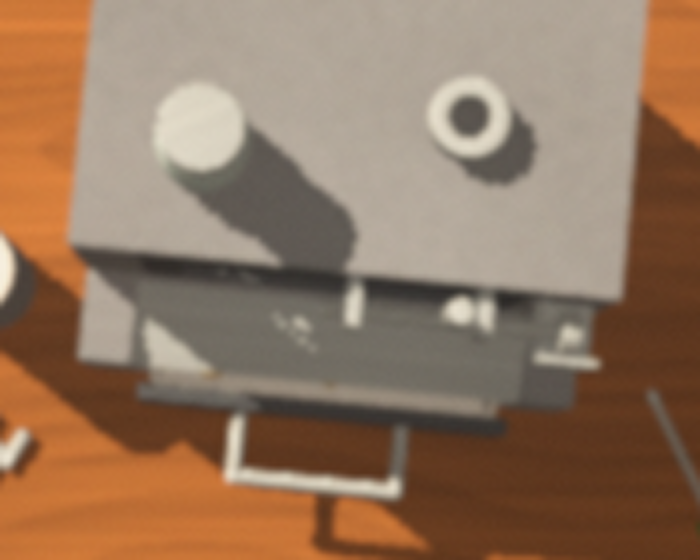

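View pics/sc.png

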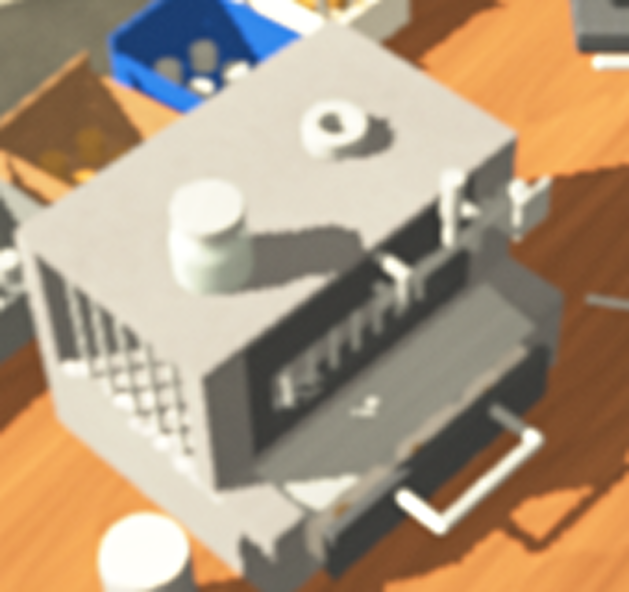

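The top crop has the handle corners at full-image pixels (293,259.3) and (335,262.5), with the knob top at (350,217.5). In the side crop the handle corners are at (333.9,281.9) and (360.4,258.4), with the knob top at (337.4,188). The roof rectangle measures 330 x 202 mm at a height of 0.2285, which is consistent with the text.

```bash
python3 - <<'E'
from h import *
from station import r, cams, status, close_job
t=dict(np.load("pics/top0.npz"));s=dict(np.load("pics/side0.npz"))
b=np.array([[0.64212394,-0.21841308],[0.84277225,-0.23966885],[0.8775823,0.08892798],[0.676934,0.11018375]])
ex=(b[1]-b[0]);a=np.arctan2(*ex[::-1]);R=np.array([[np.cos(a),-np.sin(a)],[np.sin(a),np.cos(a)]])
o=(b[1]+b[2])/2-R@[.26,0];print("yaw",np.degrees(a),"o",o)
def show(n,X): print(n,X[0].round(4),"cage",(R.T@(X[0][:2]-o)).round(4),np.round(X[1],1))
show("hL",tri([(t,293,259.3),(s,333.9,281.9)]));show("hR",tri([(t,335,262.5),(s,360.4,258.4)]))
show("knobtop",tri([(t,350,217.5),(s,337.4,188.)]))
print("handle mid expected from joint0",o+R@[-.057,0],"knob",o+R@[.04,-.07])
for n,c in(("hinge",(.07,.125)),):print(n,o+R@c)
d=R
for z,x in((.06,-.057),(.246,.04)):print(proj(t,[*(o+R@[x,0]),z]))
E
```

```text
yaw -6.047100933388326 o [ 0.60162401 -0.04798048]
hL [0.5393 0.0145 0.0608] cage [-0.0686  0.0556] [0. 0.]
hR [ 0.5293 -0.1     0.0564] cage [-0.0665 -0.0593] [0.3 0.3]
knobtop [ 0.6341 -0.1193  0.263 ] cage [ 0.0398 -0.0675] [0.4 0.3]
handle mid expected from joint0 [ 0.54494118 -0.04197576] knob [ 0.63402722 -0.12180481]
hinge [0.68440275 0.06894976]
[313.83139291 257.0719414 ]
[320.62441227 215.39193684]
```

Handle middle is (0.534, -0.043, 0.059), with the drawer about 10 mm out, and the knob is at (0.634, -0.119). Both agree with the text. I'll move above the handle, then turn.

Careful with the scale: shifts go in shares of 62.5 mm and turns go in shares of 180 degrees. That gives: 0.05 m is 0.8, -0.0365 m is -0.584.

Emit:
step_hand --deltas '[0.8, -0.584, 0, 0, 0, 0, 0.32, 0.8, -0.584, 0, 0, 0, 0, 0.32, 0.8, -0.584, 0, 0, 0, 0, 0.32, 0.8, -0.584, 0, 0, 0, 0, 0.32, 0.8, -0.584, 0, 0, 0, 0, 0.32, 0.8, -0.584, 0, 0, 0, 0, 0.32, 0.8, -0.584, 0, 0, 0, 0, 0.32, 0.8, -0.584, 0, 0, 0, 0, 0.32, 0.8, -0.584, 0, 0, 0, 0, 0.32, 0.8, -0.584, 0, 0, 0, 0, 0.32]'

```text
time_s: 1.35
tool_pos: [0.5322, -0.0426, 0.2185]
orientation: [-180.0, 0.0, 15.5]
contact_force: [1.0, -1.0, -0.2]
width: 0.32
finger_force: 0.0
```

Emit:
step_hand --deltas '[0, 0, 0, 0, 0, -0.0556, 0.32, 0, 0, 0, 0, 0, -0.0556, 0.32, 0, 0, 0, 0, 0, -0.0556, 0.32, 0, 0, 0, 0, 0, -0.0556, 0.32, 0, 0, 0, 0, 0, -0.0556, 0.32, 0, 0, 0, 0, 0, -0.0556, 0.32, 0, 0, 0, 0, 0, -0.0467, 0.32, 0, 0, 0, 0, 0, 0, 0.32]'

```text
time_s: 2.35
tool_pos: [0.5311, -0.0445, 0.2184]
orientation: [-180.0, -0.0, 83.9]
contact_force: [-0.9, -0.9, 0.4]
width: 0.322
finger_force: 0.0
```

```bash
python3 - <<'E'
from h import *
from station import r, cams, status, close_job
d=cams.snapshot("wrist");cv2.imwrite("pics/w1.png",d["pixels"]);np.savez("pics/w1.npz",**d)
W=cloud(d);o=np.array([.6016,-.0480]);a=np.radians(-6.047);R=np.array([[np.cos(a),-np.sin(a)],[np.sin(a),np.cos(a)]])
C=(W[...,:2]-o)@R
m=(abs(W[...,2]-.06)<.012)&(abs(C[...,1])<.045)&(C[...,0]<-.045)&(C[...,0]>-.11)
print(m.sum(),np.nanmean(C[m],0),np.nanpercentile(C[m][:,0],[5,50,95]),np.nanpercentile(W[m][:,2],[5,50,95]))
E
```

```text
1033 [-0.07008476  0.00142181] [-0.07469315 -0.07013512 -0.06553765] [0.0601378  0.06302745 0.06454914]
```

View pics/w1.png

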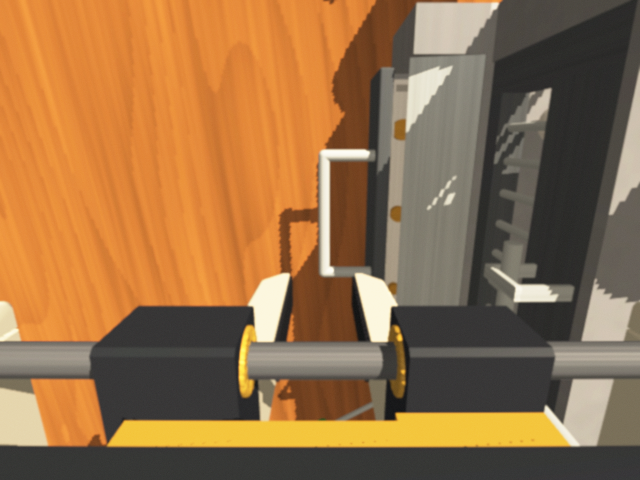

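The wrist view shows the handle bar at column 325 (rows 150–272), centred between the fingers at about column 322. I'll descend and close.

To row units: 0.045 m is 0.72, 0.042 m is 0.672.

Emit:
step_hand --deltas '[0, 0, 0.72, 0, 0, 0, 0.32, 0, 0, 0.72, 0, 0, 0, 0.32, 0, 0, 0.72, 0, 0, 0, 0.32, 0, 0, 0.672, 0, 0, 0, 0.32, 0, 0, 0, 0, 0, 0, 0.32]'

```text
time_s: 3.02
tool_pos: [0.5295, -0.0442, 0.0395]
orientation: [-179.7, -0.0, 83.8]
contact_force: [-1.0, 0.0, 0.2]
width: 0.317
finger_force: 0.0
```

Emit:
step_hand --deltas '[0, 0, 0, 0, 0, 0, 0, 0, 0, 0, 0, 0, 0, 0, 0, 0, 0, 0, 0, 0, 0, 0, 0, 0, 0, 0, 0, 0, 0, 0, 0, 0, 0, 0, 0]'

```text
time_s: 3.65
tool_pos: [0.5323, -0.0447, 0.0432]
orientation: [179.8, 0.0, 83.9]
contact_force: [-1.2, 0.3, 8.8]
width: 0.095
finger_force: 30.0
```

To row units: -0.01 m is -0.16.

Emit:
step_hand --deltas '[0, -0.16, 0, 0, 0, 0, 0, 0, -0.16, 0, 0, 0, 0, 0, 0, -0.16, 0, 0, 0, 0, 0, 0, -0.16, 0, 0, 0, 0, 0, 0, -0.16, 0, 0, 0, 0, 0, 0, -0.16, 0, 0, 0, 0, 0, 0, -0.16, 0, 0, 0, 0, 0]'

```text
time_s: 4.53
tool_pos: [0.463, -0.0374, 0.0431]
orientation: [179.7, 0.0, 83.9]
contact_force: [2.5, -1.2, 10.6]
width: 0.096
finger_force: 30.0
```

Emit:
step_hand --deltas '[0, -0.08, 0, 0, 0, 0, 0, 0, -0.048, 0, 0, 0, 0, 0, 0, 0, 0, 0, 0, 0, 0, 0, 0, 0, 0, 0, 0, 0]'

```text
time_s: 5.03
tool_pos: [0.4547, -0.0365, 0.0431]
orientation: [179.8, 0.0, 83.9]
contact_force: [-1.6, -1.9, 14.7]
width: 0.095
finger_force: 30.0
```

To row units: -0.002 m is -0.032.

Emit:
step_hand --deltas '[0, -0.032, 0, 0, 0, 0, 0, 0, -0.032, 0, 0, 0, 0, 0, 0, 0, 0, 0, 0, 0, 0]'

```text
time_s: 5.4
tool_pos: [0.4536, -0.0365, 0.0432]
orientation: [179.4, 0.0, 83.9]
contact_force: [13.7, -0.6, -2.6]
width: 0.094
finger_force: 30.0
```

The stop was felt (13.7 N). I'll release, rise clear, then turn by -90° and move over the knob.

To row units: -0.06 m is -0.96, -0.05 m is -0.8.

Emit:
step_hand --deltas '[0, 0.032, 0, 0, 0, 0, 0.32, 0, 0, 0, 0, 0, 0, 0.32, 0, 0, 0, 0, 0, 0, 0.32, 0, 0, -0.48, 0, 0, 0, 0.32, 0, 0, -0.8, 0, 0, 0, 0.32, 0, 0, -0.96, 0, 0, 0, 0.32, 0, 0, -0.96, 0, 0, 0, 0.45, 0, 0, -0.96, 0, 0, 0, 0.45]'

```text
time_s: 6.4
tool_pos: [0.451, -0.0359, 0.3036]
orientation: [-180.0, -0.0, 83.9]
contact_force: [1.3, -0.3, -0.4]
width: 0.445
finger_force: 0.0
```

Emit:
step_hand --deltas '[0, 0, 0, 0, 0, 0.0556, 0.45, 0, 0, 0, 0, 0, 0.0556, 0.45, 0, 0, 0, 0, 0, 0.0556, 0.45, 0, 0, 0, 0, 0, 0.0556, 0.45, 0, 0, 0, 0, 0, 0.0556, 0.45, 0, 0, 0, 0, 0, 0.0556, 0.45, 0, 0, 0, 0, 0, 0.0556, 0.45, 0, 0, 0, 0, 0, 0.0556, 0.45, 0, 0, 0, 0, 0, 0.0556, 0.45, 0, 0, 0, 0, 0, 0, 0.45]'

```text
time_s: 7.65
tool_pos: [0.4514, -0.036, 0.3014]
orientation: [-180.0, 0.0, -6.0]
contact_force: [0.8, 0.4, 0.0]
width: 0.449
finger_force: 0.0
```

```bash
python3 - <<'E'
from h import *
from station import r, cams, status, close_job
s=status.get_state();print(s["tool_pos"],s["orientation"])
o=np.array([.6016,-.0480]);a=np.radians(-6.047);R=np.array([[np.cos(a),-np.sin(a)],[np.sin(a),np.cos(a)]])
a=[]
for n in("top","side","wrist"):
    d=cams.snapshot(n);np.savez(f"pics/{n}2.npz",**d);W=cloud(d);C=(W[...,:2]-o)@R
    m=(abs(W[...,2]-.06)<.012)&(abs(C[...,1])<.045)&(C[...,0]<-.1)&(C[...,0]>-.2)
    if m.sum():print(n,"handle",m.sum(),np.nanmedian(C[m],0),np.nanmedian(W[m][:,2]))
    m=(W[...,2]>.238)&(W[...,2]<.275)&(abs(C[...,1]+.067)<.02)&(abs(C[...,0]-.04)<.014)
    if m.sum():print(n,"knob",m.sum(),np.nanmedian(C[m],0),np.nanmedian(W[m],0),np.nanpercentile(C[m],[5,95],axis=0).round(4).tolist(),np.nanmax(W[m][:,2]))
    if n=="wrist":cv2.imwrite("pics/w2.png",d["pixels"])
E
```

```text
[ 0.45139977 -0.03595589  0.30141238] [-1.79997254e+02  3.93546805e-02 -6.01861214e+00]
top handle 8 [-0.10162231  0.01839162] 0.07070241383540457
top knob 45 [ 0.03886999 -0.06726254] [ 0.63341591 -0.11873501  0.26401153] [[0.0322, -0.0739], [0.046, -0.0614]] 0.2684570948697193
side handle 198 [-0.14417524  0.00257678] 0.06307510158961266
side knob 58 [ 0.03672619 -0.06305581] [ 0.63139704 -0.11452946  0.25807073] [[0.0315, -0.0713], [0.0441, -0.059]] 0.2697779491153524
wrist handle 690 [-0.14816861 -0.00072481] 0.06323030737357585
```

View pics/w2.png

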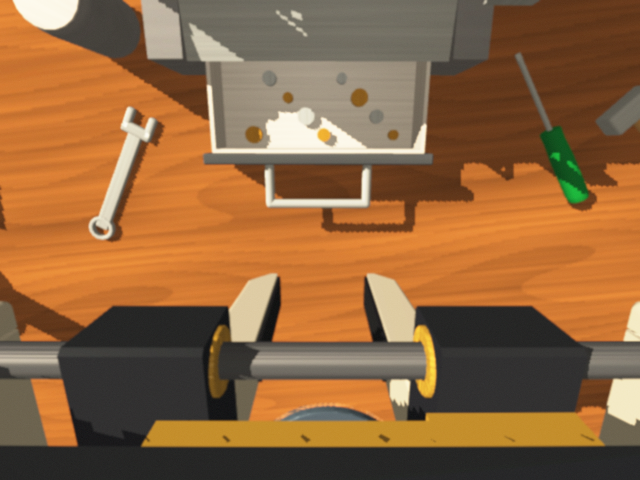

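The wrist view shows the drawer fully out, with its handle at row 203 (columns 268–370), which works out to about 0.09 m. Approaching the knob, I'll stop short for a wrist measurement.

To row units: 0.04 m is 0.64, 0.0234 m is 0.3744.

Emit:
step_hand --deltas '[0.64, 0.32, 0, 0, 0, 0, 0.45, 0.64, 0.32, 0, 0, 0, 0, 0.45, 0.64, 0.3744, 0, 0, 0, 0, 0.45, 0, 0, 0, 0, 0, 0, 0.45]'

```text
time_s: 8.3
tool_pos: [0.5655, -0.1131, 0.3005]
orientation: [-180.0, 0.1, -6.0]
contact_force: [-0.5, 0.7, -0.1]
width: 0.448
finger_force: 0.0
```

```bash
python3 - <<'E'
from h import *
from station import r, cams, status, close_job
s=status.get_state();print(s["tool_pos"],s["orientation"])
o=np.array([.6016,-.0480]);a=np.radians(-6.047);R=np.array([[np.cos(a),-np.sin(a)],[np.sin(a),np.cos(a)]])
d=cams.snapshot("wrist");np.savez("pics/w3.npz",**d);W=cloud(d);C=(W[...,:2]-o)@R
for lo in(.238,.259):
    m=(W[...,2]>lo)&(W[...,2]<.275)&(abs(C[...,1]+.067)<.03)&(abs(C[...,0]-.04)<.02)
    if m.sum():print(m.sum(),np.nanmedian(C[m],0),np.nanpercentile(C[m],[3,97],axis=0).round(4).tolist(),np.nanmedian(W[m],0))
cv2.imwrite("pics/w3.png",d["pixels"])
E
```

```text
[ 0.56553685 -0.11314305  0.30046431] [-1.79993130e+02  6.97685624e-02 -6.01926432e+00]
633 [ 0.03812193 -0.06691538] [[0.0316, -0.0736], [0.0445, -0.0603]] [ 0.63238281 -0.11871459  0.26354907]
633 [ 0.03812193 -0.06691538] [[0.0316, -0.0736], [0.0445, -0.0603]] [ 0.63238281 -0.11871459  0.26354907]
```

View pics/w3.png

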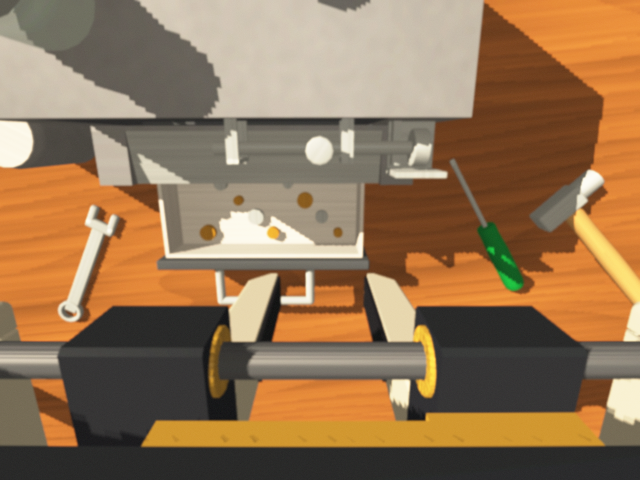

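The wrist view shows the knob's round top at (319,150), on the fingers' centre line (about 322). The bolt head sits in the keeper near (420,150). I'll move over it, descend and grip.

To row units: 0.034 m is 0.544, 0.025 m is 0.4.

Emit:
step_hand --deltas '[0.544, -0.0112, 0, 0, 0, 0, 0.45, 0.544, -0.0112, 0, 0, 0, 0, 0.45, 0, 0, 0, 0, 0, 0, 0.45, 0, 0, 0.4, 0, 0, 0, 0.45, 0, 0, 0.4, 0, 0, 0, 0.45, 0, 0, 0.352, 0, 0, 0, 0.45, 0, 0, 0, 0, 0, 0, 0.45]'

```text
time_s: 9.22
tool_pos: [0.6305, -0.1169, 0.2288]
orientation: [-180.0, 0.2, -6.0]
contact_force: [-1.2, 0.1, 1.0]
width: 0.45
finger_force: 0.0
```

Emit:
step_hand --deltas '[0, 0, 0, 0, 0, 0, 0, 0, 0, 0, 0, 0, 0, 0, 0, 0, 0, 0, 0, 0, 0, 0, 0, 0, 0, 0, 0, 0]'

```text
time_s: 9.72
tool_pos: [0.6323, -0.1177, 0.2303]
orientation: [180.0, -0.1, -6.1]
contact_force: [-0.0, -0.6, 4.0]
width: 0.166
finger_force: 30.0
```

To row units: -0.005 m is -0.08, -0.004 m is -0.064.

Emit:
step_hand --deltas '[0, 0, -0.08, 0, 0, 0, 0, 0, 0, -0.064, 0, 0, 0, 0, 0, 0, -0.064, 0, 0, 0, 0, 0, 0, 0, 0, 0, 0, 0, 0, 0, 0, 0, 0, 0, 0]'

```text
time_s: 10.35
tool_pos: [0.6321, -0.1176, 0.2425]
orientation: [-180.0, 0.0, -6.1]
contact_force: [0.9, -0.8, -3.0]
width: 0.166
finger_force: 30.0
```

```bash
python3 - <<'E'
from h import *
from station import r, cams, status, close_job
s=status.get_state();print(s["tool_pos"],s["contact_force"])
d=cams.snapshot("wrist");cv2.imwrite("pics/w4.png",cv2.resize(d["pixels"][60:330,200:500],None,fx=2,fy=2))
E
```

```text
[ 0.63207859 -0.11760689  0.24254964] [ 0.89754876 -0.81002229 -3.00458439]
```

View pics/w4.png

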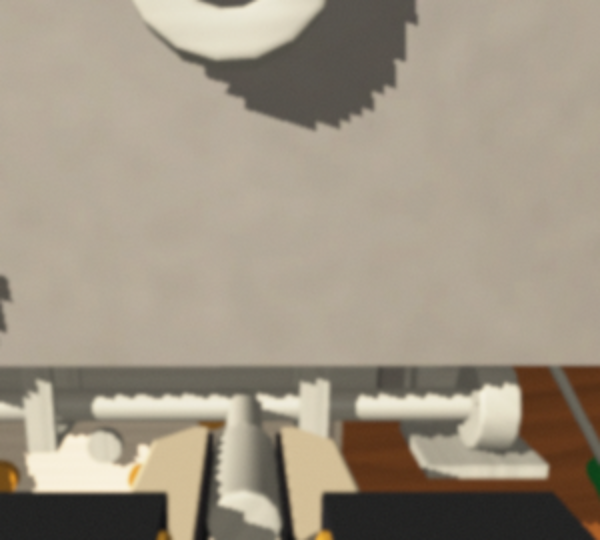

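The knob is held between the pads (crop around (245,480)), and the bolt head at (495,415) stands above the keeper. The weight felt is -3 N, so the bolt is lifted about 12 mm. Drawing it back carefully.

To row units: -0.004 m is -0.064, -0.003 m is -0.048.

Emit:
step_hand --deltas '[0, -0.064, 0, 0, 0, 0, 0, 0, -0.064, 0, 0, 0, 0, 0, 0, -0.048, 0, 0, 0, 0, 0]'

```text
time_s: 10.78
tool_pos: [0.6333, -0.1062, 0.2426]
orientation: [-180.0, 0.0, -6.1]
contact_force: [0.8, -1.7, -2.6]
width: 0.166
finger_force: 30.0
```

Emit:
step_hand --deltas '[0, -0.064, 0, 0, 0, 0, 0, 0, -0.08, 0, 0, 0, 0, 0, 0, -0.096, 0, 0, 0, 0, 0, 0, -0.096, 0, 0, 0, 0, 0, 0, -0.08, 0, 0, 0, 0, 0, 0, 0, 0, 0, 0, 0, 0, 0, 0, 0, 0, 0, 0, 0]'

```text
time_s: 11.65
tool_pos: [0.636, -0.0806, 0.2426]
orientation: [-180.0, 0.0, -6.1]
contact_force: [-0.1, 1.1, -2.8]
width: 0.169
finger_force: 30.0
```

Bolt drawn to about 40 mm with low forces. Now swing the gate along its arc, the tool turning with it, 2.5° per row about the hinge.

To row units: -0.0067 m is -0.1072, -0.0015 m is -0.024, 2.5 degrees / 180 = 0.0139.

Emit:
step_hand --deltas '[-0.1072, -0.024, 0, 0, 0, 0.0139, 0, -0.1072, -0.024, 0, 0, 0, 0.0139, 0, -0.1072, -0.024, 0, 0, 0, 0.0139, 0, -0.1072, -0.024, 0, 0, 0, 0.0139, 0]'

```text
time_s: 12.15
tool_pos: [0.611, -0.0705, 0.2429]
orientation: [-180.0, -0.1, -16.2]
contact_force: [2.9, -0.2, -3.3]
width: 0.168
finger_force: 30.0
```

Emit:
step_hand --deltas '[-0.1072, -0.024, 0, 0, 0, 0.0139, 0, -0.1072, -0.024, 0, 0, 0, 0.0139, 0, -0.1072, -0.024, 0, 0, 0, 0.0139, 0, -0.1072, -0.024, 0, 0, 0, 0.0139, 0, 0, 0, 0, 0, 0, 0, 0, 0, 0, 0, 0, 0, 0, 0, 0, 0, 0, 0, 0, 0, 0]'

```text
time_s: 13.02
tool_pos: [0.5878, -0.0559, 0.2427]
orientation: [180.0, -0.0, -26.1]
contact_force: [1.5, -1.2, -2.1]
width: 0.165
finger_force: 30.0
```

```bash
python3 - <<'E'
from h import *
from station import r, cams, status, close_job
s=status.get_state();p=s["tool_pos"];print(p,s["orientation"],s["finger_force"])
o=np.array([.6016,-.0480]);a=np.radians(-6.047);R=np.array([[np.cos(a),-np.sin(a)],[np.sin(a),np.cos(a)]])
c=R.T@(p[:2]-o)-[.07,.125];print("gate from tcp",np.degrees(np.arctan2(-.155,-.030)-np.arctan2(c[1],c[0])),np.hypot(*c))
d=cams.snapshot("wrist");cv2.imwrite("pics/w5.png",d["pixels"])
d=cams.snapshot("top");a=cv2.resize(d["pixels"][140:300,235:410],None,fx=3.5,fy=3.5,interpolation=2)
cv2.imwrite("pics/both.png",np.hstack([a[:480],cv2.resize(cams.snapshot("side")["pixels"][140:300,215:385],(180*2-172,480)) ])[:, :800])
E
```

```text
[ 0.58781833 -0.0559099   0.24267541] [ 1.79994506e+02 -2.84404110e-02 -2.60606831e+01] 29.999508261680603
gate from tcp 20.71981270654534 0.1578257605633453
```

View pics/w5.png

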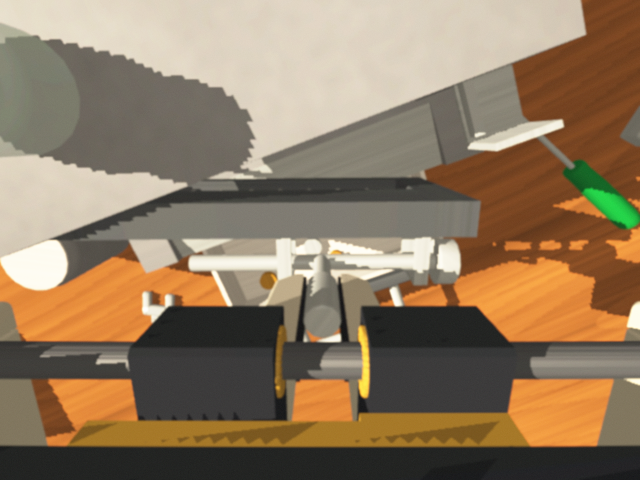

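The wrist view shows the gate edge (row 215) swung out parallel to the tool, about 20° off the roof edge. The knob is held at (322,300), and the bolt head at (450,262) is well clear of the keeper (520,135). The drawer hasn't been touched since. One hold row, then I'll hand in.

Emit:
step_hand --deltas '[0, 0, 0, 0, 0, 0, 0, 0, 0, 0, 0, 0, 0, 0]'

```text
time_s: 13.42
tool_pos: [0.5876, -0.0556, 0.2426]
orientation: [-180.0, -0.0, -26.1]
contact_force: [2.8, -3.3, -3.0]
width: 0.169
finger_force: 30.0
```

```bash
python3 -c "
from station import r, cams, status, close_job
print(close_job())"
```

```text
the job is handed in; nothing more can be done
None
```

I handed the job in at 13.4 s with the drawer out to its stop, the bolt lifted over the lip and drawn about 40 mm, and the gate held still at about 20° by the knob; no verdict was returned, and these values come from my own tool-pose and camera measurements.

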